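# Open the lye bottle in its stand

### The job

The bottle of pretzel-lye concentrate stands in its stand on the bakery bench with the keeper bar swung open. Swing the keeper bar shut until it clicks home past its detent, then press the bottle's push-and-turn safety cap right down, twist it anticlockwise (seen from above) while it is down, and lift it off. Finish still holding the cap in the gripper, still and level, straight above the open bottle with roughly 10 cm between the neck and the cap; leave the bottle seated behind the shut bar and do not disturb the tin, the jar or the bowl.

Things in the scene. Friction and masses are not known exactly. Their poses are not given: they have to be found in the camera images.
- stand: Aluminium bottle stand fixed to the bench, base plate 104 x 134 x 8 mm; three 4.5 mm walls, 50 mm high above the bench, form a 67 mm square pocket open to the stand's +x. Origin: pocket centre at bench height; z up. Hinge post at (41, -50) mm; detent post (42 mm high) and end stop (66 mm high) near (41, 50) mm.
- keeper (a joint): Keeper bar: level steel bar 12 mm wide, 14 mm high, underside 55 mm above the bench, on a vertical hinge. 0 rad = shut (along the stand's +y, at its stop); grows as it swings towards the stand's +x, away from the bottle; starts 0.7 to 1.2. Stays where left (1 N at the pin moves it); below 0.14 rad a spring ball resists with a few N; once past 0.065 rad it snaps in and holds the bar shut.
- hinge (a point): Point on the keeper bar's vertical hinge axis, at the bar's mid height (62 mm above the bench).
- pin (a point): On the upright round black pin at the free end of the keeper bar: 12 mm thick, 118 mm from the hinge axis, from the bar's top (69 mm above the bench) up to 125 mm; this point is on its axis 100 mm above the bench. Pinch it from above or push it sideways. At bar angle a it lies from the hinge at 118 mm x (sin a, cos a) in the stand's x, y.
- bottle: White square plastic bottle, loose, 64 x 64 mm, body 86 mm tall, shoulder up to 94 mm, round neck of 28 mm diameter ending 124 mm above its underside; about 0.6 kg. Stands on the stand's 8 mm base with 1.5 mm play to the walls, which keep it from turning. Origin: centre of its underside, z up along the neck.
- cap: Grey round ribbed safety cap, loose, 52 mm diameter, 30 mm tall, 30 g, open below. Origin: centre of its lower rim, z up. Locked on the bottle its rim is 104 mm above the bottle's underside (112 mm above the bench), its top 142 mm above the bench. It does not come off by pulling or turning alone, nor clockwise.
- neck (a point): Centre of the top of the bottle's neck, under the cap. A spring pad here pushes the cap up (5 N at rest, 10 N fully down). Press the cap 6 mm down to its stop (4 mm just clears the lock); kept down, it turns anticlockwise seen from above; between 50 and 135 degrees of turn it is free to lift straight off (80 to 90 is best, one grasp).
- tin: Bystander: dark steel loaf tin, 220 x 110 x 70 mm, origin centre of underside.
- jar: Bystander: glass jar with steel lid, 72 mm diameter, 110 mm tall, origin centre of underside.
- bowl: Bystander: steel bowl, 150 mm diameter, 65 mm tall, origin centre of underside.
There are look-alikes about, which are no part of the job. Leave any orange or yellow look-alike of the cap alone. Several things have the shape of the stand; the one meant has the colours described above.

How it is judged:
On the way, in this order (a step that is already met when the one before it is completed fails the run):
1. the keeper bar is shut in its detent, the cap still on (value of joint keeper below 0.04 rad and z of cap in the frame of bottle below 0.108 m), for 0.3 s.
2. the cap is pressed down, the bar still shut (z of cap in the frame of bottle below 0.1005 m and value of joint keeper below 0.06 rad), for 0.1 s.
3. the cap is twisted past its lock while still on the neck (angle between the x axis of cap and the x axis of bottle, either way round above 0.6 rad and z of cap in the frame of bottle below 0.106 m), for 0.05 s.
At the end, for the whole second after the job is handed in: Cap still (30 mm/s) in the gripper, level (0.3 rad), within 35 mm of the bottle axis, rim 40-160 mm above the neck, nothing else touching it; bar within 0.04 rad of shut; bottle upright (0.08 rad), within 8 mm of pocket centre, raised under 4 mm; tin, jar, bowl moved under 30 mm (z of cap in the frame of bottle between 0.164 and 0.284 m and horizontal distance between cap and bottle below 0.035 m and angle between cap's own z axis and vertical below 0.3 rad and linear speed of cap below 0.03 m/s and contact force between the fingers and cap above 1 N and contact force between cap and bottle below 0.1 N and value of joint keeper below 0.04 rad and horizontal distance between bottle and stand below 0.008 m and z of bottle in the frame of stand below 0.012 m and angle between bottle's own z axis and vertical below 0.08 rad and distance of each of tin, jar, bowl from where it was at the start of the episode below 0.03 m); the arm keeps its last pose, push and grip.
It fails at once if the bottle is lifted out or tipped over (z of bottle in the frame of stand above 0.03 m or angle between bottle's own z axis and vertical above 0.35 rad).
It fails at once if the tin, jar or bowl is pushed away or knocked over (distance of any of tin, jar, bowl from where it was at the start of the episode above 0.03 m or angle between any of tin, jar, bowl's own z axis and vertical above 0.4 rad).
It also fails if it takes over 58 s, if anything falls off the work surface, if the arm or the gripper's body presses on something with over 40 N, if the wrist force passes 120 N, or if a joint passes its speed limit or range.

### The arm

A 6-joint arm with a two-finger parallel gripper is mounted at the origin on the work surface. World frame = base frame: x ahead of the robot, y to its left, z up, the work surface at z = 0. Lengths are in m, angles in rad, forces in N, time in s.
With the tool pointing down it reaches from about 0.375 to 0.9 m from the base axis. Payload 3.1 kg.
Tool frame: the origin (TCP) lies between the finger pads; the fingertips stand 17 mm ahead of it and the grasp point (between the pads) lies 2 mm behind it (robot.nose_length is the distance from the TCP to the fingertips, in m); z points along the fingers, y is the line along which they close (so a half turn about z gives the same grasp; the last joint's range is limited). The gripper opens to 87 mm and grips with 3 to 60 N. Pads are 19 mm wide; open, the fingers measure 117 mm over their backs; the gripper's body (75 mm by 190 mm) begins 51 mm behind the grasp point.
Start: joints at [-1.496, 0.527, 1.433, -0, 1.181, -0.178], TCP at [0.156, -0.605, 0.24] pointing down, gripper open.
Joint ranges: [-3.08, 3.08], [-0.75, 2.2], [0.22, 2.44], [-1.43, 4.57], [0, 2.65], [-2.85, 2.85]. Speed limits (rad/s): [2.79, 2.79, 3.14, 3.14, 3.14, 3.14].

### API

Orientations are given as a unit quaternion [x, y, z, w].
In Python, from rig import robot, cams gives the robot as it stands.
- The arm moves only by the shell command python3 -m pendant 'ROWS' [FORCE]. ROWS is JSON, a list of rows, each an object with "jaw": the opening, from 0 (shut) to 1 (fully open); "linear": the shift along the tool's x, y, z in cm, a list of three; "twist": the turn about the tool's z in degrees. A call has 1 to 12 rows; each row shifts and turns the commanded pose from where the row before left it, along the tool's axes as they then stand; what a row does not reach is not made up. A row lasts 1/12 s, in which the tool goes at most 41.7 mm and 7.16 degrees, less where a joint would pass 70% of its speed; a pose out of reach is approached as far as the arm can. A call is refused whole if a number of a shift passes 4.17 or a number of a turn 7.16, either way. A call with a gripper value outside its range is refused whole. The fingers move at their own pace and stop on an object; FORCE is the grip in N (left out, the last holds). Time passes only in rows, so rows that do not move let the fingers close. It gives the time, the measured TCP pose, the force, the opening and the grip force at its end, in the units of the state.
- robot.get_obs(): the state, without advancing time (a new reading comes with each control period).
- cams.camera(name): name is "side" or "top" or "wrist"; returns a dict with "color" (480x640x3 uint8, blue, green, red), "depth" (480x640 float32, m along the optical axis (not along the pixel's ray), 0 where there is no reading), "fov_y" (degrees; the focal length in pixels is half the picture's height over the tangent of half this angle, whatever the lens; pixels are square), "cx", "cy" (the principal point, pixels), "view" (4x4, takes a point from world to camera coordinates). Camera axes: x right, y down, z forward; pixel columns grow to the right and rows downward; lengths in m; the calibration is good to about 2 mm. The wrist camera is an equidistant fisheye: a pixel r from the principal point sees the ray r / f radians off the axis. A picture is of the moment at which its call begins.
- robot.hand_in(): hands the job in; it is judged then, once.
The state is a dict: "time": time; "q": joint angles; "joint_velocities": joint speeds; "joint_torque": joint torques, N m; "position": TCP position; "tool_rot": TCP orientation; "ft_force": force on the tool from outside, world axes, zero at the start; "moment": the same for the moment, N m; "grip_width": finger opening in m; "grip_force": force on a finger pad.
Only numpy, scipy, OpenCV 4.12 (cv2) and the standard library are available. Lean on these libraries where they do the work, as an engineer would, in place of code of your own. Each camera call takes 0.05 s, during which the arm holds its last target. There are 200 camera calls.

## Working session

There is one attempt and no reset: what is moved stays moved. The work goes in short steps, Python scripts to look and compute and a shell command to move; the robot and the scene stay as the last step left them, time stands still between calls to the robot, and variables do not carry over. Pictures are saved under pics/ and viewed, at most 10 in all, crops included, and the job is handed in when it is done.

```bash
mkdir -p pics; ls; cat > h.py <<'E'
import numpy as np,cv2
from rig import robot,cams
def get(n):
    c=cams.camera(n); c['f']=240/np.tan(np.radians(c['fov_y'])/2); return c
def pts(c):  # world points from pinhole depth
    v,u=np.mgrid[:480,:640]; d=c['depth']
    p=np.stack([(u-c['cx'])/c['f']*d,(v-c['cy'])/c['f']*d,d],-1)
    T=np.linalg.inv(c['view']); return p@T[:3,:3].T+T[:3,3]
E
python3 - <<'E'
from h import *
import pickle
D={}
for n in ['side','top']:
    c=get(n); D[n]=c; cv2.imwrite(f'pics/{n}0.png',c['color'])
    print(n,c['fov_y'],c['cx'],c['cy'],np.linalg.inv(c['view']).round(3).tolist(),(c['depth']>0).mean())
pickle.dump(D,open('d0.pkl','wb'))
print(robot.get_obs())
E
```

```text
pics
side 57.70739107288745 321.32826380520004 236.161964172548 [[-0.721, -0.531, 0.445, -0.029], [-0.693, 0.533, -0.485, 0.603], [0.02, -0.658, -0.752, 1.081], [0.0, 0.0, 0.0, 1.0]] 0.9959016927083333
top 50.71872278639348 321.9194068118097 242.5550578894003 [[-0.013, -0.981, 0.192, 0.307], [-1.0, 0.016, 0.012, -0.036], [-0.014, -0.192, -0.981, 1.282], [0.0, 0.0, 0.0, 1.0]] 0.99607421875
{'time': 0.1, 'q': array([-1.49652245e+00,  5.28396026e-01,  1.43380546e+00, -1.12804348e-05,
        1.18141199e+00, -1.78477454e-01]), 'joint_velocities': array([ 4.45190769e-04, -1.57617170e-03, -1.84919973e-03, -1.90590142e-05,
       -3.44716390e-04, -1.71680720e-03]), 'joint_torque': array([-3.84861851e-04, -4.40986061e+01, -1.77151179e+01,  6.35441369e-02,
        5.33700536e-02, -4.35857635e-05]), 'position': array([ 0.15628334, -0.60447553,  0.23864549]), 'tool_rot': array([ 9.92024441e-01,  1.26041610e-01,  4.74115244e-05, -1.00930922e-03]), 'ft_force': array([ 0.39885147,  0.10111478, -0.21570426]), 'moment': array([-0.02360058, -0.00432336, -0.05881957]), 'grip_force': 0.0, 'grip_width': 0.0867542932178881}
```

View pics/side0.png

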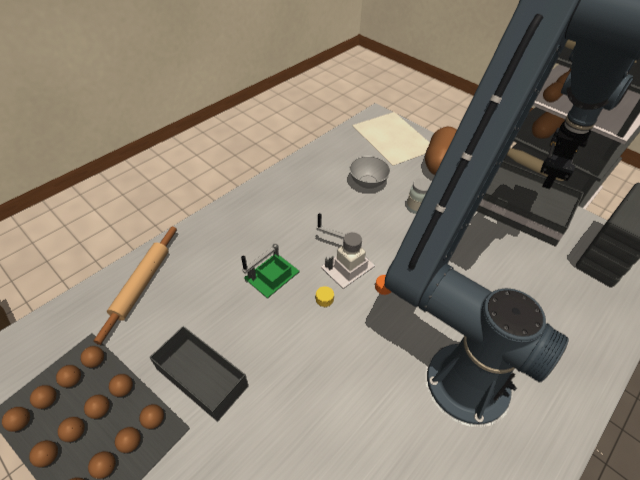

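View pics/top0.png

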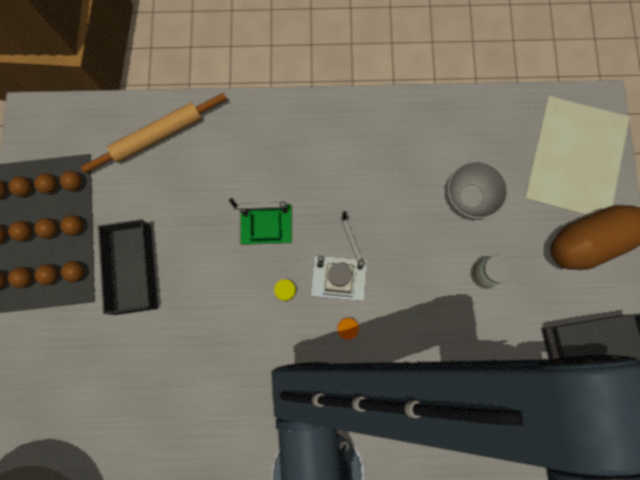

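The real stand is the silver one with the white bottle: side (348,262), top (339,278). The green stand is a look-alike: side (270,272), top (265,225). For caps, the grey one is the target: top (340,273), side (352,242). The yellow one, top (285,290), and the orange one, top (348,328), are decoys. The keeper pin tip is at top (345,215), side (319,216).

```bash
python3 - <<'E'
from h import *
import pickle
D=pickle.load(open('d0.pkl','rb'))
c=D['top']; P=pts(c); S=D['side']; Q=pts(S)
for nm,(u,v) in dict(cap=(340,272),pin=(345,215),bar=(352,238),hinge=(362,261),det=(321,260)).items(): print('top',nm,P[v,u].round(3))
for nm,(u,v) in dict(cap=(352,238),pin=(319,216),).items(): print('side',nm,Q[v,u].round(3))
for nm,R in (('top',P),('side',Q)):
    xy=R[...,:2]; z=R[...,2]
    r=(abs(R[...,0]-.47)<.13)&(abs(R[...,1]+.06)<.1)
    for lo,hi in ((.128,.15),(.1,.127),(.058,.09),(.004,.012)):
        m=r&(z>lo)&(z<hi); q=R[m]
        print(nm,lo,m.sum(),q.mean(0).round(4) if m.any() else '', q.min(0).round(3) if m.any() else '',q.max(0).round(3) if m.any() else '')
    m=r&(z>.136)&(z<.15); q=R[m]; (e,rad)=cv2.minEnclosingCircle(q[:,:2].astype(np.float32)); print('cap circle',e,rad)
im=np.hstack([cv2.resize(c['color'][195:305,295:395],(400,440),interpolation=2),cv2.resize(S['color'][200:290,300:390],(400,440),interpolation=2)])
cv2.imwrite('pics/crop.png',im)
E
```

```text
top cap [ 0.462 -0.062  0.142]
top pin [ 0.601 -0.077  0.117]
top bar [ 0.555 -0.095  0.071]
top hinge [ 0.498 -0.118  0.069]
top det [ 0.506 -0.018  0.043]
side cap [ 0.461 -0.061  0.139]
side pin [ 0.6   -0.069  0.122]
top 0.128 430 [ 0.4576 -0.0596  0.141 ] [ 0.431 -0.085  0.129] [ 0.483 -0.035  0.147]
top 0.1 20 [ 0.4856 -0.0585  0.1188] [ 0.432 -0.077  0.103] [ 0.6   -0.035  0.126]
top 0.058 381 [ 0.5151 -0.084   0.0717] [ 0.424 -0.122  0.058] [ 0.6   -0.006  0.09 ]
top 0.004 1069 [ 0.4657 -0.0595  0.0071] [ 0.34  -0.16   0.004] [0.599 0.039 0.012]
cap circle (0.4578726291656494, -0.059835419058799744) 0.026570262387394905
side 0.128 249 [ 0.4541 -0.0546  0.1393] [ 0.429 -0.084  0.128] [ 0.482 -0.03   0.146]
side 0.1 93 [ 0.4641 -0.0458  0.1152] [ 0.43  -0.077  0.1  ] [ 0.599 -0.03   0.127]
side 0.058 359 [ 0.4869 -0.0551  0.0724] [ 0.421 -0.106  0.058] [ 0.6   -0.004  0.09 ]
side 0.004 357 [ 0.4527 -0.0292  0.0071] [ 0.341 -0.156  0.004] [0.591 0.032 0.012]
cap circle (0.4559311866760254, -0.0573677159845829) 0.028560606762766838
```

View pics/crop.png

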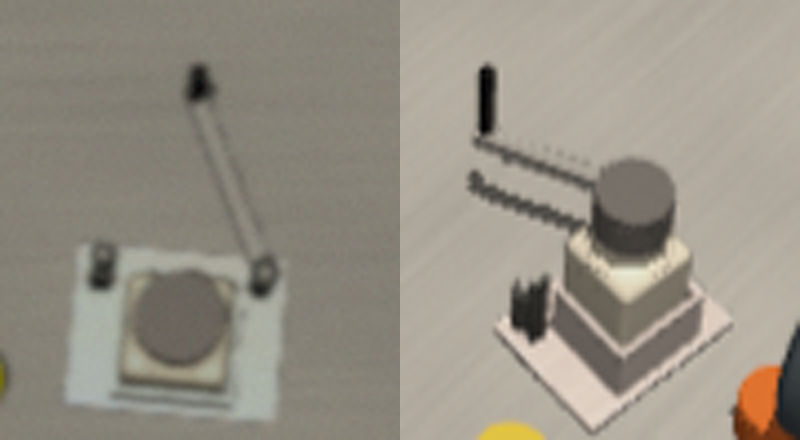

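The crop confirms the white bottle with the grey cap on the silver stand, with the black pin at its keeper bar. The cap centre is about (0.457, -0.059) with its top at 0.141. The pin is about (0.601, -0.074). I'll move above the pin now.

```bash
python3 -m pendant '[{"jaw":0.5,"linear":[2.8,-2,0],"twist":0},{"jaw":0.5,"linear":[2.8,-2,0],"twist":0},{"jaw":0.5,"linear":[2.8,-2,0],"twist":0},{"jaw":0.5,"linear":[2.8,-2,0],"twist":0},{"jaw":0.5,"linear":[2.8,-2,0],"twist":0},{"jaw":0.5,"linear":[2.8,-2,0],"twist":0},{"jaw":0.5,"linear":[2.8,-2,0],"twist":0},{"jaw":0.5,"linear":[2.8,-2,0],"twist":0},{"jaw":0.5,"linear":[2.8,-2,0],"twist":0},{"jaw":0.5,"linear":[2.8,-2,0],"twist":0}]'
python3 -m pendant '[{"jaw":0.5,"linear":[2.8,-2,0],"twist":0},{"jaw":0.5,"linear":[2.8,-2,0],"twist":0},{"jaw":0.5,"linear":[2.8,-2,0],"twist":0},{"jaw":0.5,"linear":[2.8,-2,0],"twist":0},{"jaw":0.5,"linear":[2.8,-2,0],"twist":0},{"jaw":0.5,"linear":[2.8,-2,0],"twist":0},{"jaw":0.5,"linear":[2.8,-2,0],"twist":0},{"jaw":0.5,"linear":[1,-1,0],"twist":0},{"jaw":0.5,"linear":[0,0,0],"twist":0},{"jaw":0.5,"linear":[0,0,0],"twist":0}]'
cat >> h.py <<'E'
def wpts(c):  # equidistant fisheye
    v,u=np.mgrid[:480,:640]; x=u-c['cx']; y=v-c['cy']; r=np.hypot(x,y)+1e-9; th=r/c['f']; d=c['depth']
    k=d*np.tan(np.minimum(th,1.5))/r
    T=np.linalg.inv(c['view']); return np.stack([x*k,y*k,d],-1)@T[:3,:3].T+T[:3,3]
def phi(): q=robot.get_obs()['tool_rot']; return 2*np.arctan2(q[1],q[0])
def rel(p): # cm in tool x,y to world xy p
    f=phi(); d=(np.array(p[:2])-robot.get_obs()['position'][:2])*100
    return np.round([d@[np.cos(f),np.sin(f)],d@[np.sin(f),-np.cos(f)]],2)
E
python3 - <<'E'
from h import *
c=get('wrist'); cv2.imwrite('pics/w1.png',c['color']); P=wpts(c)
print(c['fov_y'],np.linalg.inv(c['view']).round(3).tolist(),phi(),robot.get_obs()['q'].round(3))
m=(P[...,2]>.075)&(P[...,2]<.135)&(abs(P[...,0]-.6)<.05)&(abs(P[...,1]+.074)<.05)&(c['depth']>0)
v,u=np.nonzero(m); print(m.sum(),P[m].mean(0) if m.any() else 0,u.mean() if m.any() else 0,v.mean() if m.any() else 0)
m=(P[...,2]>.136)&(P[...,2]<.15)&(np.hypot(P[...,0]-.457,P[...,1]+.059)<.05)
print(m.sum(),cv2.minEnclosingCircle(P[m][:,:2].astype(np.float32)) if m.any() else 0)
np.save('w1.npy',P)
E
```

```text
time: 0.93
position: [0.3781, -0.3398, 0.2393]
tool_rot: [0.992, 0.126, -0.0, -0.0]
ft_force: [0.9, -1.0, -0.8]
grip_width: 0.044
grip_force: 0.0
time: 1.77
position: [0.5392, -0.1439, 0.2391]
tool_rot: [0.992, 0.127, -0.001, -0.0]
ft_force: [0.3, 0.1, 0.0]
grip_width: 0.0435
grip_force: 0.0
65.70646984690485 [[0.25, -0.94, -0.233, 0.602], [-0.968, -0.243, -0.06, -0.128], [-0.001, 0.241, -0.971, 0.383], [0.0, 0.0, 0.0, 1.0]] 0.2535161394949385 [-4.620e-01  4.380e-01  1.602e+00 -1.000e-03  1.102e+00  8.550e-01]
351 [ 0.60451382 -0.07703132  0.11373542] 249.0997150997151 127.47293447293447
0 0
```

View pics/w1.png

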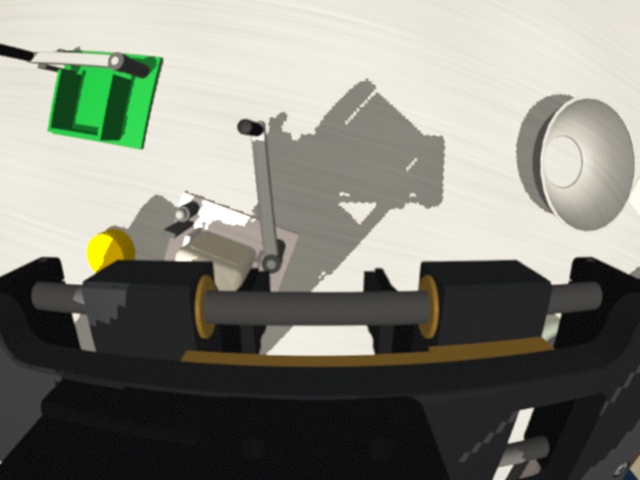

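The wrist view shows the black pin at (250,127), the hinge post at (269,262) and the detent and stop posts at (185,212). The green stand at the left is the decoy.

```bash
python3 - <<'E'
from h import *
P=np.load('w1.npy')
m=(P[...,2]>.08)&(P[...,2]<.135)&(abs(P[...,0]-.6)<.05)&(abs(P[...,1]+.074)<.05)
for lo,hi in((.08,.1),(.1,.118),(.119,.135)):
    k=m&(P[...,2]>lo)&(P[...,2]<hi); print(k.sum(),P[k].mean(0).round(4),P[k].min(0).round(4),P[k].max(0).round(4))
# bar: 
k=(P[...,2]>.064)&(P[...,2]<.074)&(P[...,0]>.5)&(P[...,0]<.6)&(P[...,1]<-.06)&(P[...,1]>-.13)
q=P[k][:,:2].astype(np.float32); print(k.sum(),cv2.fitLine(q,cv2.DIST_HUBER,0,.001,.001).ravel())
for nm,(u,v) in dict(hinge=(269,262),det=(186,212),pin=(246,126)).items(): print(nm,P[v,u].round(4))
print(rel((.602,-.0745)))
E
```

```text
60 [ 0.605  -0.0794  0.0907] [ 0.5991 -0.081   0.0804] [ 0.6105 -0.0754  0.1   ]
55 [ 0.6045 -0.0794  0.1092] [ 0.5984 -0.0807  0.1002] [ 0.6106 -0.0742  0.1179]
215 [ 0.6044 -0.0755  0.1237] [ 0.5987 -0.0807  0.1191] [ 0.6099 -0.0692  0.126 ]
1677 [ 0.9417887   0.33620548  0.550574   -0.09430557]
hinge [ 0.4946 -0.112   0.0697]
det [ 0.5131 -0.0198  0.0417]
pin [ 0.6049 -0.0762  0.1231]
[ 7.88 -5.21]
```

```bash
python3 -m pendant '[{"jaw":0.5,"linear":[2,-1.25,0],"twist":0},{"jaw":0.5,"linear":[2,-1.25,0],"twist":0},{"jaw":0.5,"linear":[2,-1.25,0],"twist":0},{"jaw":0.5,"linear":[2,-1.25,0],"twist":0},{"jaw":0.5,"linear":[0,0,2],"twist":-5},{"jaw":0.5,"linear":[0,0,2.5],"twist":0},{"jaw":0.5,"linear":[0,0,2.5],"twist":0},{"jaw":0.5,"linear":[0,0,0],"twist":0},{"jaw":0.5,"linear":[0,0,0],"twist":0}]' 15
python3 - <<'E'
from h import *
print(rel((.6045,-.075)),phi())
E
```

```text
time: 2.57
position: [0.6028, -0.0773, 0.1684]
tool_rot: [0.986, 0.168, -0.002, -0.001]
ft_force: [0.6, 1.6, 1.3]
grip_width: 0.0435
grip_force: 0.0
[ 0.24 -0.16] 0.3381553177745699
```

```bash
python3 -m pendant '[{"jaw":0.5,"linear":[0.24,-0.16,1],"twist":0},{"jaw":0.5,"linear":[0,0,2],"twist":0},{"jaw":0.5,"linear":[0,0,2],"twist":0},{"jaw":0.5,"linear":[0,0,1.3],"twist":0},{"jaw":0.5,"linear":[0,0,0],"twist":0},{"jaw":0,"linear":[0,0,0],"twist":0},{"jaw":0,"linear":[0,0,0],"twist":0},{"jaw":0,"linear":[0,0,0],"twist":0},{"jaw":0,"linear":[0,0,0],"twist":0},{"jaw":0,"linear":[0,0,0],"twist":0},{"jaw":0,"linear":[0,0,0],"twist":0}]' 15
python3 - <<'E'
from h import *
print(robot.get_obs()['position'],phi())
E
```

```text
time: 3.48
position: [0.6064, -0.074, 0.1072]
tool_rot: [0.986, 0.169, 0.001, 0.0]
ft_force: [-0.2, -0.4, 0.9]
grip_width: 0.0115
grip_force: 13.7
[ 0.60638774 -0.07401662  0.10722024] 0.34012312063850775
```

```bash
python3 -m pendant '[{"jaw":0,"linear":[-0.02,-0.5,0],"twist":-2.5},{"jaw":0,"linear":[-0.045,-1.03,0],"twist":-5},{"jaw":0,"linear":[-0.045,-1.03,0],"twist":-5},{"jaw":0,"linear":[-0.045,-1.03,0],"twist":-5},{"jaw":0,"linear":[-0.045,-1.03,0],"twist":-5},{"jaw":0,"linear":[-0.045,-1.03,0],"twist":-5},{"jaw":0,"linear":[-0.045,-1.03,0],"twist":-5},{"jaw":0,"linear":[-0.045,-1.03,0],"twist":-5},{"jaw":0,"linear":[-0.045,-1.03,0],"twist":-5},{"jaw":0,"linear":[-0.045,-1.03,0],"twist":-5},{"jaw":0,"linear":[-0.045,-1.03,0],"twist":-5},{"jaw":0,"linear":[0,0,0],"twist":0}]' 
python3 - <<'E'
from h import *
print(phi(),robot.get_obs()['position'])
E
```

```text
time: 4.48
position: [0.5297, 0.0001, 0.1072]
tool_rot: [0.809, 0.588, -0.0, -0.001]
ft_force: [-0.3, 1.1, 3.0]
grip_width: 0.0114
grip_force: 15.0
1.2583113891275 [5.29693348e-01 5.21567636e-05 1.07161331e-01]
```

```bash
python3 -m pendant '[{"jaw":0,"linear":[-0.03,-0.7,0],"twist":-3.5},{"jaw":0,"linear":[-0.03,-0.7,0],"twist":-3.5},{"jaw":0,"linear":[-0.02,-0.5,0],"twist":-2.5},{"jaw":0,"linear":[-0.01,-0.3,0],"twist":-1.5},{"jaw":0,"linear":[0,-0.3,0],"twist":0},{"jaw":0,"linear":[0,0,0],"twist":0}]' 
python3 - <<'E'
from h import *
print(phi(),robot.get_obs()['position'])
E
```

```text
time: 4.98
position: [0.5067, 0.0046, 0.1071]
tool_rot: [0.75, 0.661, 0.001, -0.001]
ft_force: [-0.9, 5.4, 5.4]
grip_width: 0.0116
grip_force: 15.0
1.4454776533666354 [0.5067332  0.00462818 0.10709016]
```

```bash
python3 -m pendant '[{"jaw":0,"linear":[0,-0.2,0],"twist":0},{"jaw":0,"linear":[0,-0.2,0],"twist":0},{"jaw":0,"linear":[0,0,0],"twist":0}]'; python3 -m pendant '[{"jaw":0,"linear":[0,-0.2,0],"twist":0},{"jaw":0,"linear":[0,-0.2,0],"twist":0},{"jaw":0,"linear":[0,0,0],"twist":0}]' 
```

```text
time: 5.23
position: [0.5065, 0.0046, 0.1073]
tool_rot: [0.75, 0.661, 0.003, 0.002]
ft_force: [5.2, 6.2, -1.5]
grip_width: 0.011
grip_force: 15.0
time: 5.48
position: [0.5063, 0.0045, 0.1074]
tool_rot: [0.75, 0.661, 0.006, 0.006]
ft_force: [10.0, 6.1, -6.2]
grip_width: 0.0116
grip_force: 15.0
```

```bash
python3 -m pendant '[{"jaw":0,"linear":[0,-0.2,0],"twist":0},{"jaw":0,"linear":[0,-0.2,0],"twist":0},{"jaw":0,"linear":[0,0,0],"twist":0},{"jaw":0,"linear":[0,0.6,0],"twist":0},{"jaw":0,"linear":[0,0.6,0],"twist":0},{"jaw":0.45,"linear":[0,0,0],"twist":0},{"jaw":0.45,"linear":[0,0,0],"twist":0},{"jaw":0.45,"linear":[0,0,0],"twist":0},{"jaw":0.45,"linear":[0,0,-2],"twist":0},{"jaw":0.45,"linear":[0,0,-3],"twist":0},{"jaw":0.8,"linear":[-1,0,-3],"twist":0},{"jaw":0.8,"linear":[0,0,0],"twist":0}]'
python3 - <<'E'
from h import *
for n,f in (('top',pts),('wrist',wpts)):
    c=get(n); P=f(c); np.save(f'{n}2.npy',P); cv2.imwrite(f'pics/{n}2.png',c['color'])
    k=(P[...,2]>.062)&(P[...,2]<.073)&(P[...,0]>.488)&(P[...,0]<.54)&(P[...,1]<-.025)&(P[...,1]>-.12)
    print(n,k.sum(),cv2.fitLine(P[k][:,:2].astype(np.float32),cv2.DIST_HUBER,0,.001,.001).ravel() if k.sum()>5 else 0)
    k=(P[...,2]>.08)&(P[...,2]<.126)&(np.hypot(P[...,0]-.505,P[...,1]-.005)<.03);print('pin',k.sum(),P[k].mean(0) if k.any() else 0,P[k&(P[...,2]>.119)].mean(0))
    k=(P[...,2]>.136)&(P[...,2]<.15)&(np.hypot(P[...,0]-.457,P[...,1]+.059)<.04)
    print('cap',k.sum(),cv2.minEnclosingCircle(P[k][:,:2].astype(np.float32)) if k.any() else 0)
    k=(P[...,2]>.004)&(P[...,2]<.012)&(np.hypot(P[...,0]-.457,P[...,1]+.059)<.1)
    print('base',k.sum(),cv2.minAreaRect(P[k][:,:2].astype(np.float32)) if k.any() else 0)
E
```

```text
time: 6.48
position: [0.5088, -0.0081, 0.1913]
tool_rot: [0.749, 0.662, 0.003, 0.005]
ft_force: [1.3, -1.2, -0.2]
grip_width: 0.0451
grip_force: 0.0
top 134 [ 0.12283121  0.9924276   0.49718693 -0.08333681]
pin 0 0 [nan nan nan]
cap 340 ((0.4578964412212372, -0.06018975004553795), 0.02634485810995102)
base 448 ((0.44378429651260376, -0.09425647556781769), (0.11821863800287247, 0.19745397567749023), 69.29835510253906)
wrist 934 [ 0.10252105  0.99473083  0.49836552 -0.06187341]
pin 530 [0.50684398 0.00531772 0.11470512] [0.50663    0.0037425  0.12362888]
cap 838 ((0.47397831082344055, -0.05158469080924988), 0.013160431757569313)
base 3785 ((0.465616375207901, -0.060242146253585815), (0.1339273303747177, 0.10405684262514114), 83.33769989013672)<stdin>:6: RuntimeWarning: Mean of empty slice.
  ret = um.true_divide(
```

View pics/wrist2.png

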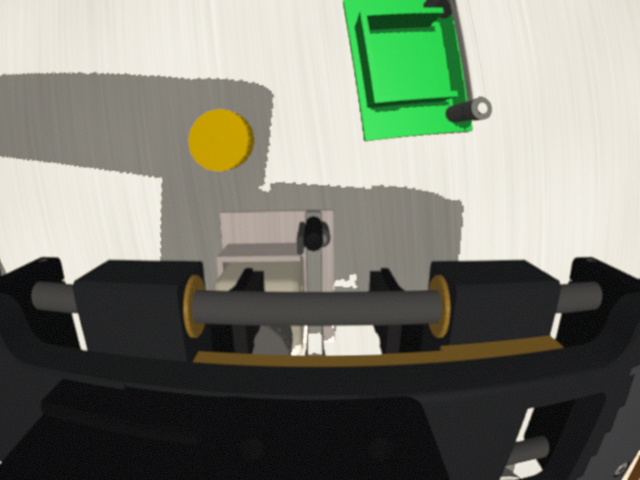

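The keeper is shut: bar direction 0.103 rad against 0.11 for the stand, and the pin at image (314,232) lies in line with the bar along the base edge. I'll go over the cap at (0.458, -0.060).

```bash
python3 -m pendant '[{"jaw":1,"linear":[-1.92,-1.46,0],"twist":0},{"jaw":1,"linear":[-1.92,-1.46,0],"twist":0},{"jaw":1,"linear":[-1.92,-1.46,0],"twist":0},{"jaw":1,"linear":[0,0,0],"twist":0},{"jaw":1,"linear":[0,0,0],"twist":0},{"jaw":1,"linear":[0,0,0],"twist":0}]'
python3 - <<'E'
from h import *
print(rel((.4583,-.0598)),phi())
E
```

```text
time: 7.08
position: [0.4549, -0.0579, 0.1858]
tool_rot: [0.749, 0.662, -0.0, -0.001]
ft_force: [0.2, -0.2, -0.7]
grip_width: 0.0856
grip_force: 0.0
[-0.15  0.36] 1.4474751716236722
```

```bash
python3 -m pendant '[{"jaw":1,"linear":[-0.15,0.36,1],"twist":0},{"jaw":1,"linear":[0,0,1.5],"twist":0},{"jaw":1,"linear":[0,0,1.5],"twist":0},{"jaw":1,"linear":[0,0,1.6],"twist":0},{"jaw":1,"linear":[0,0,0],"twist":0},{"jaw":0.55,"linear":[0,0,0],"twist":0},{"jaw":0.4,"linear":[0,0,0],"twist":0},{"jaw":0.4,"linear":[0,0,0],"twist":0},{"jaw":0.4,"linear":[0,0,0],"twist":0},{"jaw":0.4,"linear":[0,0,0],"twist":0}]' 50
```

```text
time: 7.92
position: [0.4588, -0.0601, 0.1312]
tool_rot: [0.749, 0.663, 0.0, 0.001]
ft_force: [0.4, 1.4, -0.2]
grip_width: 0.061
grip_force: 0.0
```

```bash
python3 -m pendant '[{"jaw":0.3,"linear":[0,0,0.1],"twist":0},{"jaw":0.3,"linear":[0,0,0],"twist":0},{"jaw":0.3,"linear":[0,0,0],"twist":0},{"jaw":0.3,"linear":[0,0,0],"twist":0},{"jaw":0.3,"linear":[0,0,0],"twist":0},{"jaw":0.3,"linear":[0,0,0],"twist":0}]' 50
```

```text
time: 8.42
position: [0.4586, -0.0601, 0.1298]
tool_rot: [0.749, 0.663, 0.0, 0.0]
ft_force: [0.8, 0.7, 3.7]
grip_width: 0.0512
grip_force: 50.0
```

```bash
python3 -m pendant '[{"jaw":0.3,"linear":[0,0,0.2],"twist":0},{"jaw":0.3,"linear":[0,0,0.2],"twist":0},{"jaw":0.3,"linear":[0,0,0.2],"twist":0},{"jaw":0.3,"linear":[0,0,0.2],"twist":0},{"jaw":0.3,"linear":[0,0,0],"twist":0},{"jaw":0.3,"linear":[0,0,0],"twist":0}]' 50
```

```text
time: 8.92
position: [0.4587, -0.0601, 0.1237]
tool_rot: [0.749, 0.663, 0.0, 0.001]
ft_force: [-4.5, 2.1, 24.5]
grip_width: 0.0516
grip_force: 50.0
```

```bash
python3 -m pendant '[{"jaw":0.3,"linear":[0,0,0],"twist":-3},{"jaw":0.3,"linear":[0,0,0],"twist":-4},{"jaw":0.3,"linear":[0,0,0],"twist":-5},{"jaw":0.3,"linear":[0,0,0],"twist":-5},{"jaw":0.3,"linear":[0,0,0],"twist":-5},{"jaw":0.3,"linear":[0,0,0],"twist":-5}]' 50; python3 -c "
from h import *
print(robot.get_obs()['moment'],phi())"
```

```text
time: 9.42
position: [0.4603, -0.0605, 0.1238]
tool_rot: [0.572, 0.82, 0.001, 0.003]
ft_force: [0.0, 1.2, 20.7]
grip_width: 0.0514
grip_force: 50.0
[ 0.29197292  0.04815304 -0.08320947] 1.9231995847738264
```

Low resisting moment, so it is turning freely. I'll finish the twist.

```bash
python3 -m pendant '[{"jaw":0.3,"linear":[0,0,0],"twist":-6},{"jaw":0.3,"linear":[0,0,0],"twist":-6},{"jaw":0.3,"linear":[0,0,0],"twist":-6},{"jaw":0.3,"linear":[0,0,0],"twist":-6},{"jaw":0.3,"linear":[0,0,0],"twist":-6},{"jaw":0.3,"linear":[0,0,0],"twist":-6},{"jaw":0.3,"linear":[0,0,0],"twist":-6},{"jaw":0.3,"linear":[0,0,0],"twist":-6},{"jaw":0.3,"linear":[0,0,0],"twist":-6},{"jaw":0.3,"linear":[0,0,0],"twist":-5},{"jaw":0.3,"linear":[0,0,0],"twist":0},{"jaw":0.3,"linear":[0,0,0],"twist":0}]' 50; python3 -c "
from h import *
print(robot.get_obs()['moment'],phi())"
```

```text
time: 10.42
position: [0.4605, -0.0605, 0.1238]
tool_rot: [0.096, 0.995, -0.001, 0.003]
ft_force: [0.9, 1.9, 20.1]
grip_width: 0.0513
grip_force: 50.0
[ 0.53251019 -0.0829182   0.07306456] 2.949316278572811
```

```bash
python3 -m pendant '[{"jaw":0.3,"linear":[0,0,-0.4],"twist":0},{"jaw":0.3,"linear":[0,0,-0.4],"twist":0},{"jaw":0.3,"linear":[0,0,-0.4],"twist":0},{"jaw":0.3,"linear":[0,0,0],"twist":0}]' 50
```

```text
time: 10.75
position: [0.4582, -0.06, 0.1339]
tool_rot: [0.096, 0.995, -0.0, 0.0]
ft_force: [0.4, 0.3, -0.4]
grip_width: 0.0517
grip_force: 50.0
```

```bash
python3 -m pendant '[{"jaw":0.3,"linear":[0,0,-0.8],"twist":0},{"jaw":0.3,"linear":[0,0,-1.2],"twist":0},{"jaw":0.3,"linear":[0,0,-1.6],"twist":0},{"jaw":0.3,"linear":[0,0,-1.6],"twist":0},{"jaw":0.3,"linear":[0,0,-1.6],"twist":0},{"jaw":0.3,"linear":[0,0,-1.6],"twist":0},{"jaw":0.3,"linear":[0,0,-1.4],"twist":0},{"jaw":0.3,"linear":[0,0,-1],"twist":0},{"jaw":0.3,"linear":[0,0,-0.6],"twist":0},{"jaw":0.3,"linear":[0,0,0],"twist":0},{"jaw":0.3,"linear":[0,0,0],"twist":0},{"jaw":0.3,"linear":[0,0,0],"twist":0}]' 50
python3 - <<'E'
from h import *
a=get('side')['color'][150:330,240:440]; b=get('wrist')['color']
cv2.imwrite('pics/fin.png',np.hstack([cv2.resize(a,(400,360)),cv2.resize(b,(400,360))]))
E
```

```text
time: 11.75
position: [0.4575, -0.0598, 0.2467]
tool_rot: [0.096, 0.995, 0.0, -0.001]
ft_force: [0.8, -0.6, -0.8]
grip_width: 0.0513
grip_force: 50.0
```

View pics/fin.png

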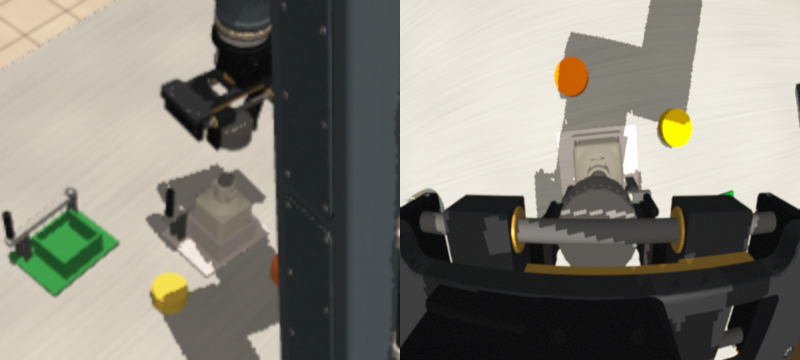

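The cap is in the gripper at (232,130) in the left half, the bare neck is below it at (226,183), and the bottle is seated with the pin at the shut post (170,203). I'll hand it in.

```bash
python3 -c "
from rig import robot
print(robot.hand_in())"
```

```text
the job is handed in; nothing more can be done
None
```

I handed the job in at about 12 s of the 58 s limit, with no verdict returned: the keeper bar is shut, the cap was pressed, twisted about 86° anticlockwise and lifted off, and it is held level about 10 cm above the open, seated bottle; I did not re-measure the tin, jar or bowl at the end.

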